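# Put the wide sharpening stone in its pot and put the lid on

### The arm

A 6-joint arm with a two-finger parallel gripper is mounted at the origin on the work surface. World frame = base frame: x ahead of the robot, y to its left, z up, the work surface at z = 0. Lengths are in m, angles in rad, forces in N, time in s.
With the tool pointing down it reaches from about 0.35 to 0.925 m from the base axis. Payload 6.4 kg.
Tool frame: the origin (TCP) lies at the very end of the fingers, on their centre line; the grasp point (between the pads) lies 19 mm behind it; z points along the fingers, y is the line along which they close (so a half turn about z gives the same grasp; the last joint's range is limited). The gripper opens to 85 mm and grips with 20 to 120 N. Pads are 22 mm wide; open, the fingers measure 114 mm over their backs; the gripper's body (76 mm by 85 mm) begins 54 mm behind the grasp point. The pads swing forward as they close: fully open they stand 13 mm farther back than shut.
Start: joints at [-1.441, 0.245, 1.558, -0, 1.339, -0.174], TCP at [0.194, -0.62, 0.231] pointing down, gripper open.
Joint ranges: [-3.13, 3.13], [-1.02, 2.26], [0.13, 2.54], [-0.95, 4.09], [0.21, 2.88], [-2.74, 2.74]. Speed limits (rad/s): [2.57, 2.57, 3.14, 3.14, 3.14, 3.14].

### API

Orientations are given as a 3x3 rotation matrix whose columns are the frame's x, y, z axes.
In Python, from rig import env gives the robot as it stands.
- The arm moves only by the shell command python3 -m creep 'ROWS' [FORCE]. ROWS is JSON, one flat list of numbers, 7 for each row, row after row: the opening in per cent of the stroke, from 0 (shut) to 100 (fully open), then the shift along the world's x, y, z in cm, then the turn, a rotation vector about the world's x, y, z in rad. A call has 1 to 20 rows; each row shifts and turns the commanded pose from where the row before left it; what a row does not reach is not made up. A row lasts 1/12 s, in which the tool goes at most 41.7 mm and 7.16 degrees, less where a joint would pass 70% of its speed; a pose out of reach is approached as far as the arm can. A call is refused whole if a number of a shift passes 4.17 or a number of a turn 0.125, either way. A call with a gripper value outside its range is refused whole. The fingers move at their own pace and stop on an object; FORCE is the grip in N (left out, the last holds). Time passes only in rows, so rows that do not move let the fingers close. It gives the time, the measured TCP pose, the force, the opening and the grip force at its end, in the units of the state.
- env.get_state(): the state, without advancing time (a new reading comes with each control period).
- env.grab_frame(name): name is "scene" or "side" or "wrist"; returns a dict with "image" (400x640x3 uint8, red, green, blue), "vertical_fov" (degrees; the focal length in pixels is half the picture's height over the tangent of half this angle, whatever the lens; pixels are square), "cx", "cy" (the principal point, pixels), "extrinsics" (4x4, takes a point from camera to world coordinates); the wrist camera has in their place "T_tool_cam" (4x4, takes a point from camera to tool coordinates, whose origin is the TCP and whose axes are the flange's). Camera axes: x right, y up, looking along -z (the intrinsics and any distortion apply to the point x, -y, -z); pixel columns grow to the right and rows downward; lengths in m; the calibration is good to about 2 mm. A picture is of the moment at which its call begins: read the wrist's pose just before it. There is no depth.
- env.finish_job(): hands the job in; it is judged then, once.
The state is a dict: "time": time; "joints": joint angles; "qd": joint speeds; "joint_efforts": joint torques, N m; "eef_pos": TCP position; "tcp_rot": TCP orientation; "contact_force": force on the tool from outside, world axes, zero at the start; "moment": the same for the moment, N m; "width": finger opening in m; "finger_force": force on a finger pad.
Only numpy, scipy, OpenCV 4.12 (cv2) and the standard library are available. Lean on these libraries where they do the work, as an engineer would, in place of code of your own. Each camera call takes 0.05 s, during which the arm holds its last target. There are 200 camera calls.

### The job

Slide the widest of the three sharpening stones up out of its slot in the wooden rack and put it in the open pot, lowering it down inside rather than dropping it. Then take the wooden lid that fits and lower it, without dropping it, onto the pot so that it sits fully seated and level. Leave the pot standing upright and everything else where it is.

Things in the scene. Friction and masses are not known exactly. Their poses are not given: they have to be found in the camera images.
- wide_stone: grey sharpening stone, the widest of three, a flat slab 52 mm wide (its x), 12 thick (its y), 78 tall (its z); origin at the centre of its underside. It stands upright in a slot of the rack, the lower 35 mm in the slot, 43 mm standing out; grip it across its 12 mm thickness
- wide_stone_mid (a point): centre of the wide stone, 39 mm above its underside
- rack: fixed wooden block 85 mm (x) by 200 (y) by 45 tall, with three slots side by side, 65 mm apart along its y, each 55 mm long (x), 15 wide (y), 35 deep (slot floor 10 mm above the table); origin at the centre of its underside. Each slot holds one stone, in any order
- pot: open round pale stoneware pot, 132 mm across outside, 122 inside, wall 5, 115 tall, floor 7 thick, 1.3 kg; origin at the centre of its underside, z up
- pot_rim (a point): centre of the pot's mouth, at rim height, 115 mm above its underside
- large_lid: turned wooden lid that fits the pot; lies knob up on the table. From below: a plug 114 mm across and 8 thick that enters the pot's mouth, a disc 140 mm across and 7 thick that rests on the rim, and in the middle an upright round knob 28 mm across and 35 tall (top 50 mm above the underside); origin at the centre of the plug's underside
- large_lid_seat (a point): centre of the underside of the large lid's disc, 8 mm above its origin; level with the rim when the lid is seated
- narrow_stone: grey sharpening stone 32 mm wide, 12 thick, 78 tall, standing in another slot of the rack; origin at the centre of its underside
- short_stone: grey sharpening stone 32 mm wide, 12 thick, 60 tall, standing in another slot of the rack; origin at the centre of its underside
- small_lid: turned wooden lid of the same form as the large lid but only 94 mm across (too small for the pot), knob 28 mm across, 50 tall in all; lies knob up; origin at the centre of its underside
- glue: yellow glue bottle, 60 mm across, 170 tall, upright; origin under its centre
- jar: small glass jar with a steel cap, 64 mm across, 75 tall; origin under its centre
- mallet: mallet with black head lying on the table, about 300 mm long; origin under it
- tape: black tape measure, 62 x 36 x 60 mm tall; origin under its centre
- offcut: dark wood offcut, 160 x 45 x 25 mm; origin under its centre
- plane: small block plane, 150 x 46 mm, about 60 tall; origin under its centre
Things that resemble listed ones, but are neither listed nor needed, are in the scene too. What is shaped like the large_lid but pink or purple is not meant.

How it is judged:
By the outcome, as a careful person would: the job done as asked, in the order asked, and still so for the second after the job is handed in, with the robot touching nothing.
It also fails if it takes over 69 s, if anything falls off the work surface, if the arm or the gripper's body presses on something with over 40 N, if the wrist force passes 120 N, or if a joint passes its speed limit or range.

## Working session

There is one attempt and no reset: what is moved stays moved. The work goes in short steps, Python scripts to look and compute and a shell command to move; the robot and the scene stay as the last step left them, time stands still between calls to the robot, and variables do not carry over. Pictures are saved under pics/ and viewed, at most 10 in all, crops included, and the job is handed in when it is done.

```bash
ls; mkdir -p pics
cat > h.py <<'E'
import numpy as np, cv2
from rig import env
def grab(n):
    s=env.get_state(); f=env.grab_frame(n)
    if n=="wrist":
        T=np.eye(4);T[:3,:3]=np.array(s["tcp_rot"]);T[:3,3]=s["eef_pos"]
        E=T@np.array(f["T_tool_cam"])
    else: E=np.array(f["extrinsics"])
    return f,E
def save(f,p,box=None,k=1):
    im=cv2.cvtColor(f["image"],cv2.COLOR_RGB2BGR)
    if box: im=im[box[1]:box[3],box[0]:box[2]]
    cv2.imwrite(p,cv2.resize(im,None,fx=k,fy=k,interpolation=cv2.INTER_CUBIC))
E
python3 - <<'E'
from h import *
for n in("scene","side"):
    f,E=grab(n); save(f,f"pics/{n}0.png"); print({k:v for k,v in f.items() if k!="image"})
    np.savez(f"{n}.npz",E=E,fov=f["vertical_fov"],cx=f["cx"],cy=f["cy"],im=f["image"])
f,E=grab("wrist");print({k:v for k,v in f.items() if k!="image"});save(f,"pics/wrist0.png")
print(env.get_state())
E
```

```text
pics
{'vertical_fov': 55.56021235364846, 'cx': 321.47828927627313, 'cy': 199.28634371050444, 'extrinsics': array([[ 0.88794329, -0.25003307,  0.38605722,  0.89458386],
       [ 0.45990123,  0.49522253, -0.7370519 , -0.71895265],
       [-0.00689688,  0.83200848,  0.55472004,  0.60341742],
       [ 0.        ,  0.        ,  0.        ,  1.        ]])}
{'vertical_fov': 56.12422249274205, 'cx': 323.7783842833371, 'cy': 200.7657393640591, 'extrinsics': array([[-0.69233819,  0.50709932, -0.51334015, -0.03775434],
       [-0.72139833, -0.47077608,  0.50789205,  0.52268233],
       [ 0.01588344,  0.72195579,  0.69175686,  0.86927813],
       [ 0.        ,  0.        ,  0.        ,  1.        ]])}
{'vertical_fov': 66.02158033133735, 'cx': 323.65025943992, 'cy': 202.29883160835342, 'T_tool_cam': array([[-4.16890134e-04,  9.58345584e-01,  2.85610866e-01,
         7.27712143e-02],
       [ 9.99999837e-01,  5.11160667e-04, -2.55517247e-04,
        -6.98419158e-05],
       [-3.90866867e-04,  2.85610713e-01, -9.58345641e-01,
        -1.41651424e-01],
       [ 0.00000000e+00,  0.00000000e+00,  0.00
[... 167 characters left out ...]
74103870e-01]), 'qd': array([-1.19907729e-04,  6.32695383e-05, -5.05753933e-03,  6.85300879e-04,
       -1.09363284e-03, -5.20832495e-06]), 'joint_efforts': array([ 8.94052482e-04, -4.29988074e+01, -3.26552081e+01, -1.01911760e-04,
        3.55705204e-03, -5.42626381e-06]), 'eef_pos': array([ 0.19438306, -0.61982751,  0.23043519]), 'tcp_rot': array([[ 9.54208691e-01,  2.99141655e-01, -2.11977877e-04],
       [ 2.99141641e-01, -9.54207616e-01,  1.45054088e-03],
       [ 2.31646296e-04, -1.44753013e-03, -9.99998925e-01]]), 'contact_force': array([ 0.28669689, -0.48171562, -0.4281707 ]), 'moment': array([ 0.00304016, -0.00742811, -0.00686924]), 'finger_force': 0.0, 'width': 0.08539410142633012}
```

View pics/scene0.png

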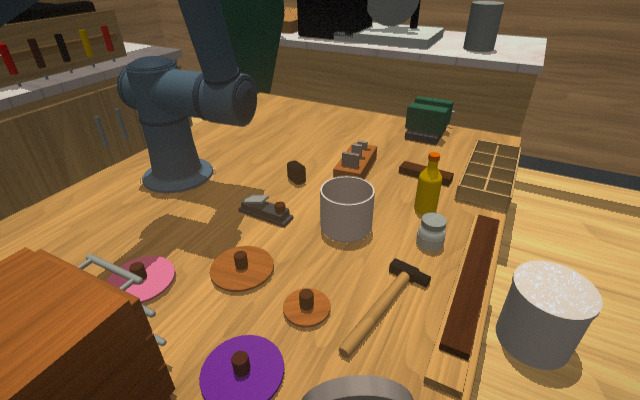

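View pics/side0.png

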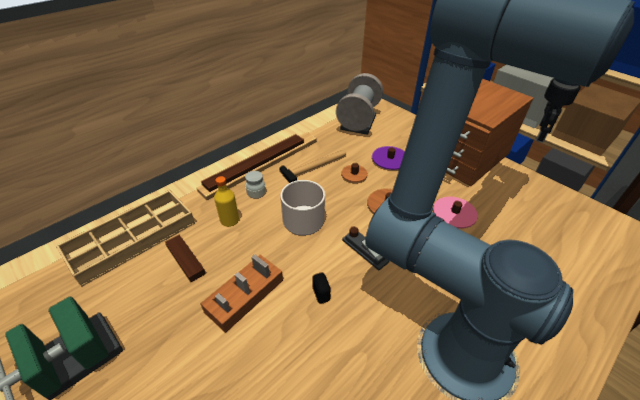

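Scene picture candidates:
- Lids: wooden large (241,268) is wanted. Small is at (306,306); pink (140,278) and purple (242,370) are decoys.
- Pots: the open one (347,208) is wanted. The closed grey drum (547,310) is not.
- Stones: three in the rack at about (350–364,150). In the side picture they are at (222,302), (242,283) and (261,266), and the last looks widest.

A close crop will check these.

Run:
```python
from h import *
a=np.load("side.npz")["im"];b=np.load("scene.npz")["im"]
r=lambda im,x,y,w,h,k:cv2.resize(im[y:y+h,x:x+w],None,fx=k,fy=k,interpolation=cv2.INTER_CUBIC)[:,:,::-1]
A=r(a,195,175,135,155,3.8); B=r(b,320,130,70,118,5)  
h=max(A.shape[0],B.shape[0]); pad=lambda m:cv2.copyMakeBorder(m,0,h-m.shape[0],0,0,0)
C=np.hstack([pad(A.copy()),pad(B.copy())]);print(A.shape,B.shape,C.shape[:2]); C=C[:600,:880]
C=cv2.resize(C,None,fx=800/C.shape[1],fy=800/C.shape[1]);cv2.imwrite("pics/c1.png",C);print(C.shape)
D=r(b,200,235,90,70,8);cv2.imwrite("pics/c2.png",D)
```

```text
(589, 513, 3) (590, 350, 3) (590, 863)
(547, 800, 3)
```

View pics/c1.png

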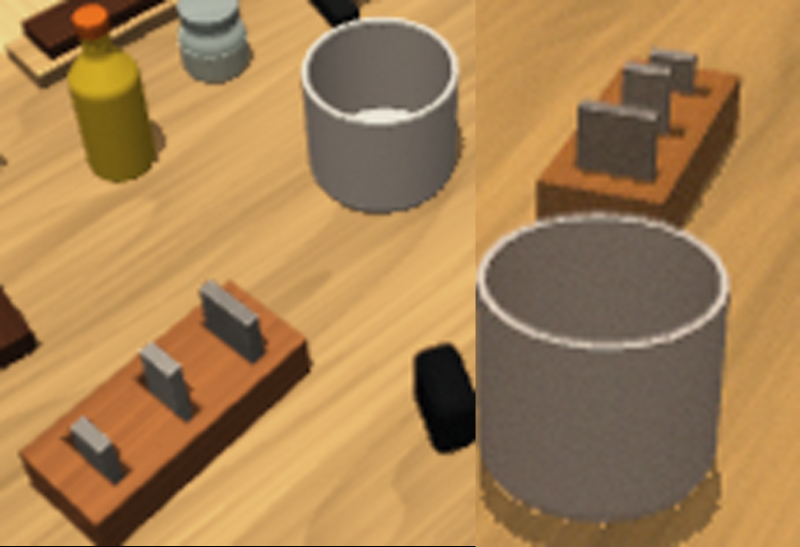

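View pics/c2.png

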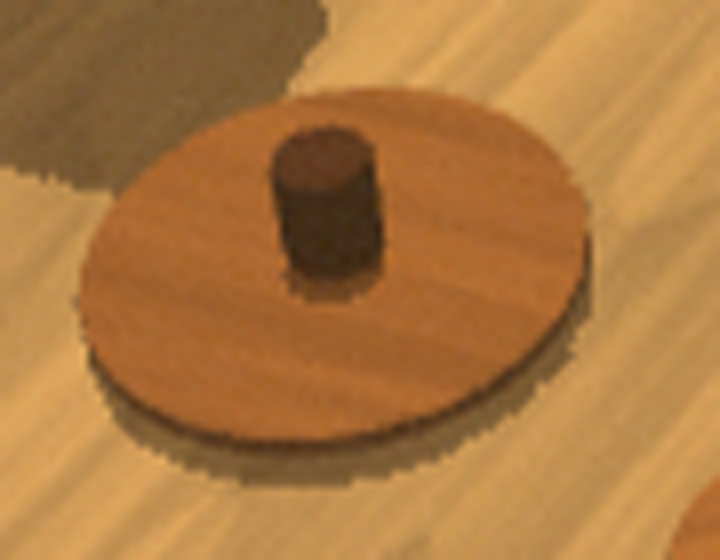

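The stone nearest the pot, at (232,305) in the left crop and (618,105) in the right, is clearly the widest. The pot is open and the lid is plain wood, with its knob top at about (323,160) in its crop. Now the positions.

```bash
cat > m.py <<'E'
import numpy as np
from scipy.optimize import least_squares
class Cam:
    def __init__(s,E,fov,cx,cy): s.E,s.f,s.cx,s.cy=E,200/np.tan(np.radians(fov)/2),float(cx),float(cy)
    def ray(s,uv,z):
        d=s.E[:3,:3]@[(uv[0]-s.cx)/s.f,-(uv[1]-s.cy)/s.f,-1]; o=s.E[:3,3]; return (o+d*(z-o[2])/d[2])[:2]
    def proj(s,P):
        p=(np.atleast_2d(P)-s.E[:3,3])@s.E[:3,:3]; return np.c_[s.cx-s.f*p[:,0]/p[:,2],s.cy+s.f*p[:,1]/p[:,2]]
    def circ(s,ext,z,r,x0):
        a=np.linspace(0,6.283,721)
        def g(c):
            q=s.proj(np.c_[c[0]+r*np.cos(a),c[1]+r*np.sin(a),0*a+z]); return np.r_[q[:,0].min(),q[:,0].max(),q[:,1].min(),q[:,1].max()]-ext
        o=least_squares(g,x0); return o.x.round(4),o.fun.round(1)
def load(n):
    d=np.load(n+".npz"); return Cam(d["E"],d["fov"],d["cx"],d["cy"])
E
python3 - <<'E'
from m import *
si,sc=load("side"),load("scene")
k=3.8*800/863; K=5*800/863
S=lambda u,v:np.array([195+(u+.5)/k-.5,175+(v+.5)/k-.5])
C=lambda u,v:np.array([320+(u-475.5+.5)/K-.5,130+(v+.5)/K-.5])
for n,p in dict(farR=(232,282),right=(308,345),left=(22,460),front=(100,522)).items(): print("side",n,si.ray(S(*p),.045).round(4))
for n,p in dict(fl=(540,183),fr=(662,203),br=(740,75)).items(): print("scene",n,sc.ray(C(*p),.045).round(4))
print("stone ctr",si.ray(S(233,305),.088),sc.ray(C(618,106),.088))
for p in [(205,288),(259,325)]: print("side e",si.ray(S(*p),.088))
for p in [(580,103),(659,110)]: print("sc e",sc.ray(C(*p),.088))
e=lambda F,l,r,t,b:np.r_[F(l,0)[0],F(r,0)[0],F(0,t)[1],F(0,b)[1]]
print("pot",si.circ(e(S,302,458,18,123),.115,.066,(.6,0)),sc.circ(e(C,479,729,213,348),.115,.066,(.6,0)))
L=lambda u,v:np.array([200+(u+.5)/8-.5,235+(v+.5)/8-.5])
print("lid",sc.circ(e(L,80,588,88,441),.015,.07,(.6,-.3)),sc.circ(e(L,272,375,127,192),.05,.014,(.6,-.3)))
E
```

```text
side farR [0.5377 0.1937]
side right [0.4511 0.1881]
side left [0.512  0.3937]
side front [0.4353 0.3801]
scene fl [0.463  0.1848]
scene fr [0.5437 0.1962]
scene br [0.5225 0.3937]
stone ctr [0.49018104 0.22309524] [0.49679795 0.2296286 ]
side e [0.51672318 0.22874313]
side e [0.46310393 0.22024334]
sc e [0.47301972 0.22254165]
sc e [0.52268777 0.236218  ]
pot (array([ 0.5857, -0.0052]), array([-0.2,  0.2, -0.3,  0.2])) (array([ 0.5899, -0.003 ]), array([-0.5,  0.5, -0.1, -0. ]))
lid (array([ 0.4498, -0.2535]), array([-0.4,  0.4, -0.3,  0.1])) (array([ 0.451 , -0.2539]), array([-0.1,  0.1, -0.3,  0.3]))
```

```bash
python3 -m creep '[40,1.4,3.9,0,0,0,-0.0087, 40,1.4,3.9,0,0,0,-0.0087, 40,1.4,3.9,0,0,0,-0.0087, 40,1.4,3.9,0,0,0,-0.0087, 40,1.4,3.9,0,0,0,-0.0087, 40,1.4,3.9,0,0,0,-0.0087, 40,1.4,3.9,0,0,0,-0.0087, 40,1.4,3.9,0,0,0,-0.0087, 40,1.4,3.9,0,0,0,-0.0087, 40,1.4,3.9,0,0,0,-0.0087, 40,1.4,3.9,0,0,0,-0.0087, 40,1.4,3.9,0,0,0,-0.0087, 40,1.4,3.9,0,0,0,-0.0087, 40,1.4,3.9,0,0,0,-0.0087, 40,1.4,3.9,0,0,0,-0.0087, 40,1.4,3.9,0,0,0,-0.0087, 40,1.4,3.9,0,0,0,-0.0087, 40,1.4,3.9,0,0,0,-0.0087, 40,1.4,3.9,0,0,0,-0.0087, 40,1.4,3.9,0,0,0,-0.0087]' 50
python3 -m creep '[40,1,3.4,0,0,0,0, 40,0.6,3.2,0,0,0,0, 40,0,0,0,0,0,0, 40,0,0,0,0,0,0, 40,0,0,0,0,0,0]'
python3 - <<'E'
from h import *
f,E=grab("wrist"); save(f,"pics/w1.png"); np.savez("w1.npz",E=E,fov=f["vertical_fov"],cx=f["cx"],cy=f["cy"],im=f["image"])
E
```

```text
time: 1.82
eef_pos: [0.4745, 0.1621, 0.2311]
tcp_rot: [[0.992, 0.13, 0.0], [0.13, -0.992, -0.0], [-0.0, 0.0, -1.0]]
contact_force: [-0.5, -0.9, 0.0]
width: 0.0341
finger_force: 0.0
time: 2.23
eef_pos: [0.4901, 0.2255, 0.2308]
tcp_rot: [[0.992, 0.13, -0.001], [0.13, -0.992, -0.001], [-0.001, 0.0, -1.0]]
contact_force: [-0.1, -1.5, -0.7]
width: 0.0339
finger_force: 0.0
```

View pics/w1.png

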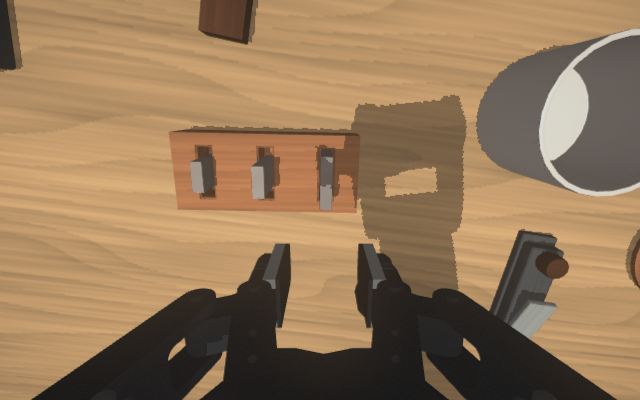

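The rack spans about (170–360, 131–212). The wide stone's top is near (326,182), the one closest to the pot. I'll enlarge it.

Run:
```python
from h import *
im=np.load("w1.npz")["im"][120:220,240:370]
cv2.imwrite("pics/w1c.png",cv2.resize(im[:,:,::-1],None,fx=6,fy=6,interpolation=cv2.INTER_CUBIC))
```

```text
(no output)
```

View pics/w1c.png

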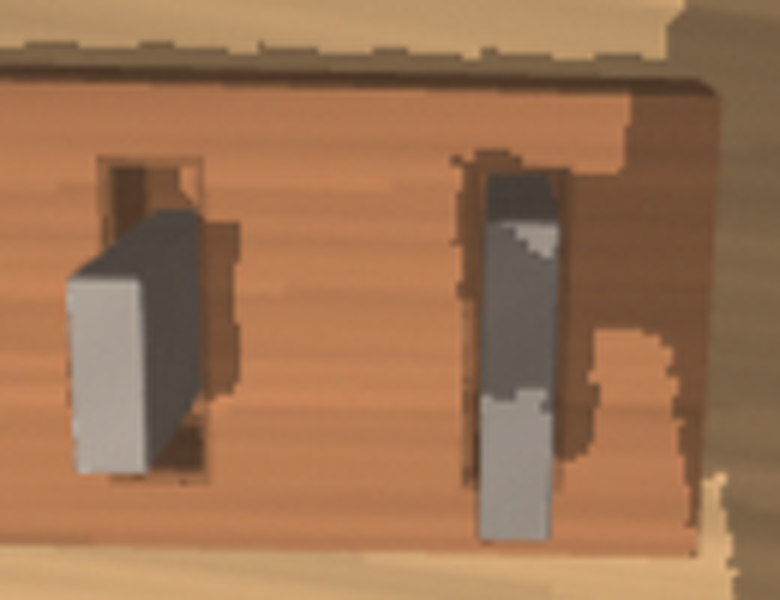

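The stone's top face has corners at crop (485,220), (559,222), (551,540) and (479,540).

Run:
```python
from m import *
w=load("w1")
P=[w.ray((240+(u+.5)/6-.5,120+(v+.5)/6-.5),.088) for u,v in[(485,220),(559,222),(551,540),(479,540)]]
P=np.array(P);print(P.round(4),P.mean(0)); 
d=(P[0]+P[1]-P[2]-P[3])/2;print("len",np.hypot(*d),"yaw",np.degrees(np.arctan2(d[1],d[0])), np.hypot(*(P[0]-P[1])))
R=np.array([w.ray(p,.045) for p in[(170,133),(359,135),(357,212),(178,209)]]);print(R)
e=R[0]-R[1];print("rack yaw",np.degrees(np.arctan2(-e[0],e[1])))
```

```text
[[0.5217 0.2326]
 [0.5228 0.2212]
 [0.4717 0.2154]
 [0.4702 0.227 ]] [0.49660168 0.22404915]
len 0.051603614628741024 yaw 6.327135784317419 0.011390911441991825
[[0.51926234 0.39030084]
 [0.54265137 0.19510147]
 [0.45888374 0.18363314]
 [0.43656764 0.38247492]]
rack yaw 6.832677989701571
```

```bash
python3 -m creep '[40,0.65,-0.15,-2,0,0,-0.015, 40,0,0,-3.5,0,0,0, 40,0,0,-3.5,0,0,0, 40,0,0,-2.5,0,0,0, 40,0,0,-2,0,0,0, 40,0,0,-1.5,0,0,0, 40,0,0,-1.3,0,0,0, 40,0,0,-1,0,0,0, 40,0,0,0,0,0,0, 40,0,0,0,0,0,0]' 50
python3 -m creep '[0,0,0,0,0,0,0, 0,0,0,0,0,0,0, 0,0,0,0,0,0,0, 0,0,0,0,0,0,0, 0,0,0,0,0,0,0, 0,0,0,0,0,0,0]' 50
```

```text
time: 3.12
eef_pos: [0.4971, 0.2239, 0.0585]
tcp_rot: [[0.993, 0.114, 0.0], [0.114, -0.993, 0.0], [0.0, -0.0, -1.0]]
contact_force: [0.3, 0.9, -0.7]
width: 0.0342
finger_force: 0.0
time: 3.62
eef_pos: [0.4981, 0.2245, 0.0597]
tcp_rot: [[0.993, 0.115, 0.003], [0.115, -0.993, 0.0], [0.003, -0.0, -1.0]]
contact_force: [-1.4, 0.1, 6.3]
width: 0.011
finger_force: 49.5
```

```bash
python3 -m creep '[0,0,0,0.5,0,0,0, 0,0,0,0.7,0,0,0, 0,0,0,0.8,0,0,0, 0,0,0,1,0,0,0, 0,0,0,1,0,0,0, 0,0,0,1.5,0,0,0, 0,0,0,2,0,0,0, 0,0,0,3,0,0,0, 0,0,0,3,0,0,0, 0,0,0,2.5,0,0,0, 0,0,0,0,0,0,0, 0,0,0,0,0,0,0]'
python3 - <<'E'
from h import *
from m import Cam
s=env.get_state();print(s["eef_pos"],s["width"],s["contact_force"],s["finger_force"])
f,E=grab("wrist"); np.savez("w2.npz",E=E,fov=f["vertical_fov"],cx=f["cx"],cy=f["cy"],im=f["image"])
g,G=grab("side"); 
a=cv2.resize(f["image"],(480,300),interpolation=cv2.INTER_AREA);b=g["image"][120:320,180:340];b=cv2.resize(b,(320,400),interpolation=cv2.INTER_CUBIC)
C=np.zeros((400,800,3),np.uint8);C[:300,:480]=a;C[:,480:]=b;cv2.imwrite("pics/l1.png",C[:,:,::-1])
E
```

```text
time: 4.62
eef_pos: [0.4979, 0.2245, 0.2209]
tcp_rot: [[0.993, 0.115, 0.004], [0.115, -0.993, 0.001], [0.004, -0.0, -1.0]]
contact_force: [-0.2, 0.8, -1.5]
width: 0.0112
finger_force: 48.7
[0.4979007  0.22450877 0.22085823] 0.011150615908538792 [-0.18994397  0.78968605 -1.5069484 ] 48.729379177093506
```

View pics/l1.png

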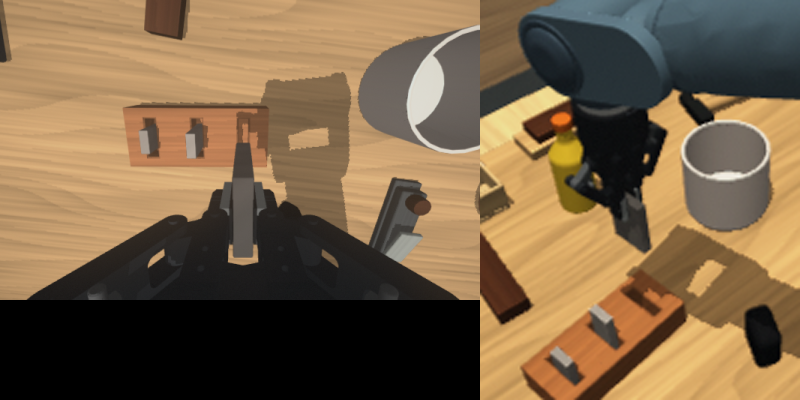

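The stone is held cleanly and the rack and other stones are undisturbed. Next I carry it over the pot and lower it.

```bash
python3 -m creep '[0,0.5,-1.4,0,0,0,0, 0,1.1,-2.9,0,0,0,0, 0,1.2,-3.2,0,0,0,0, 0,1.3,-3.2,0,0,0,0, 0,1.3,-3.2,0,0,0,0, 0,1.3,-3.2,0,0,0,0, 0,1.2,-3,0,0,0,0, 0,0.7,-1.8,0,0,0,0, 0,0.4,-0.95,0,0,0,0, 0,0,0,0,0,0,0, 0,0,0,0,0,0,0, 0,0,0,0,0,0,0]'
python3 -m creep '[0,0,0,-1,0,0,0, 0,0,0,-2,0,0,0, 0,0,0,-2.5,0,0,0, 0,0,0,-2.5,0,0,0, 0,0,0,-2.5,0,0,0, 0,0,0,-2,0,0,0, 0,0,0,-1.5,0,0,0, 0,0,0,-1,0,0,0, 0,0,0,-0.6,0,0,0, 0,0,0,-0.4,0,0,0, 0,0,0,0,0,0,0, 0,0,0,0,0,0,0]'
```

```text
time: 5.72
eef_pos: [0.5862, -0.0029, 0.2175]
tcp_rot: [[0.993, 0.116, -0.002], [0.116, -0.993, 0.001], [-0.002, -0.001, -1.0]]
contact_force: [-0.5, 0.6, -0.7]
width: 0.0111
finger_force: 48.9
time: 6.72
eef_pos: [0.5875, -0.0042, 0.0591]
tcp_rot: [[0.993, 0.115, 0.001], [0.115, -0.993, -0.0], [0.001, 0.0, -1.0]]
contact_force: [-0.3, 0.0, -0.7]
width: 0.0117
finger_force: 48.9
```

```bash
python3 -m creep '[0,0,0,-0.1,0,0,0, 0,0,0,-0.05,0,0,0, 0,0,0,0,0,0,0]'; python3 -m creep '[0,0,0,-0.1,0,0,0, 0,0,0,0,0,0,0]';  python3 -m creep '[0,0,0,-0.1,0,0,0, 0,0,0,0,0,0,0]'
```

```text
time: 6.97
eef_pos: [0.5873, -0.0044, 0.0574]
tcp_rot: [[0.993, 0.115, 0.001], [0.115, -0.993, -0.0], [0.001, 0.0, -1.0]]
contact_force: [0.1, -0.9, -1.7]
width: 0.011
finger_force: 48.9
time: 7.13
eef_pos: [0.5875, -0.0044, 0.0567]
tcp_rot: [[0.993, 0.115, 0.001], [0.115, -0.993, -0.0], [0.001, 0.0, -1.0]]
contact_force: [-1.7, -0.1, 3.9]
width: 0.0111
finger_force: 49.5
time: 7.3
eef_pos: [0.5876, -0.0044, 0.0567]
tcp_rot: [[0.993, 0.115, 0.001], [0.115, -0.993, -0.0], [0.001, 0.0, -1.0]]
contact_force: [-4.8, 0.7, 11.0]
width: 0.0113
finger_force: 50.7
```

Floor contact felt at tcp z 0.0567. I ease off, open slowly and rise.

```bash
python3 -m creep '[0,0,0,0.1,0,0,0, 0,0,0,0,0,0,0, 14,0,0,0,0,0,0, 16,0,0,0,0,0,0, 20,0,0,0,0,0,0, 25,0,0,0,0,0,0, 30,0,0,0,0,0,0, 35,0,0,0,0,0,0, 40,0,0,0,0,0,0, 40,0,0,0,0,0,0, 40,0,0,0,0,0,0]' 20
python3 -m creep '[40,0,0,0.5,0,0,0, 40,0,0,1,0,0,0, 40,0,0,1.5,0,0,0, 40,0,0,2.5,0,0,0, 40,0,0,3.5,0,0,0, 40,0,0,4,0,0,0, 40,0,0,4,0,0,0, 40,0,0,3,0,0,0, 40,0,0,2,0,0,0, 40,0,0,0,0,0,0, 40,0,0,0,0,0,0]'
python3 - <<'E'
from h import *
f,E=grab("wrist"); np.savez("w3.npz",E=E,fov=f["vertical_fov"],cx=f["cx"],cy=f["cy"],im=f["image"]); save(f,"pics/w3.png")
E
```

```text
time: 8.22
eef_pos: [0.5869, -0.0043, 0.0557]
tcp_rot: [[0.993, 0.114, -0.0], [0.114, -0.993, 0.0], [-0.0, -0.0, -1.0]]
contact_force: [-0.7, -0.2, 0.5]
width: 0.0341
finger_force: 0.0
time: 9.13
eef_pos: [0.5876, -0.0043, 0.278]
tcp_rot: [[0.993, 0.115, 0.004], [0.115, -0.993, -0.001], [0.004, 0.001, -1.0]]
contact_force: [-0.1, 0.1, -1.2]
width: 0.0342
finger_force: 0.0
```

View pics/w3.png

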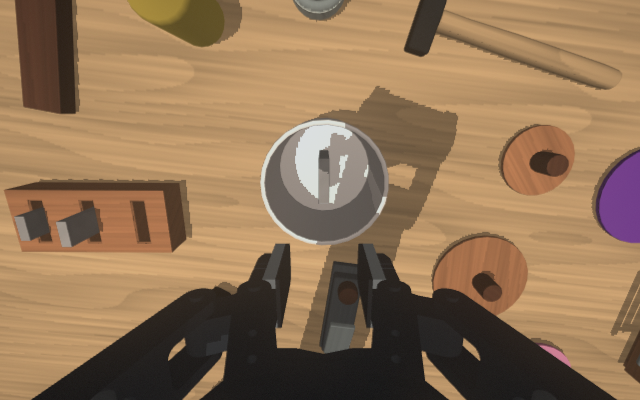

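The stone stands upright in the pot at (325,180), and the rim spans columns 261–388 and rows 120–244. I compute the pot centre, then move over the lid.

```bash
python3 - <<'E'
from m import *
w=load("w3")
print(w.circ(np.r_[261,388.5,120,244.5],.115,.066,(.58,0)))
print(w.circ(np.r_[432.5,528,233,320],.015,.07,(.45,-.25)))
E
python3 -m creep '[60,-0.6,-1.2,0,0,0,0, 60,-1.3,-2.5,0,0,0,0, 60,-1.8,-3.4,0,0,0,0, 60,-1.8,-3.4,0,0,0,0, 60,-1.8,-3.4,0,0,0,0, 60,-1.8,-3.4,0,0,0,0, 60,-1.8,-3.4,0,0,0,0, 60,-1.5,-2.5,0,0,0,0, 60,-0.9,-1.3,0,0,0,0, 60,-0.4,-0.5,0,0,0,0, 60,0,0,0,0,0,0, 60,0,0,0,0,0,0]'
python3 - <<'E'
from h import *
f,E=grab("wrist"); np.savez("w4.npz",E=E,fov=f["vertical_fov"],cx=f["cx"],cy=f["cy"],im=f["image"]); save(f,"pics/w4.png",(200,80,450,268),3)
E
```

```text
(array([ 0.5873, -0.0057]), array([-1.3,  1.3, -1. ,  1.4]))
(array([ 0.4511, -0.2531]), array([-0.1,  0.1,  1.2, -1.4]))
time: 10.18
eef_pos: [0.4495, -0.2538, 0.2747]
tcp_rot: [[0.993, 0.114, -0.001], [0.114, -0.993, 0.002], [-0.001, -0.002, -1.0]]
contact_force: [0.0, 0.2, 0.1]
width: 0.0513
finger_force: 0.0
```

View pics/w4.png

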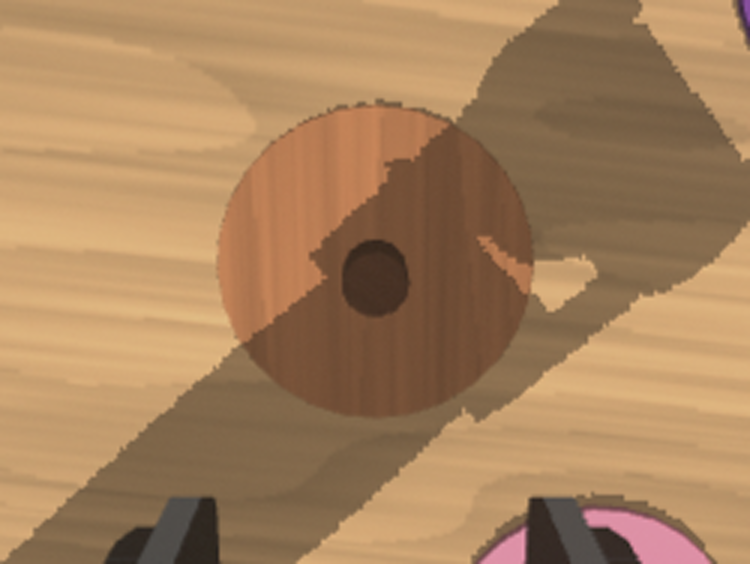

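The lid disc spans crop columns 218–534 and rows 105–417. Its knob top is centred at about (375,283).

Run:
```python
from m import *
w=load("w4")
c=lambda l,r,t,b:np.r_[200+(l+.5)/3-.5,200+(r+.5)/3-.5,80+(t+.5)/3-.5,80+(b+.5)/3-.5]
print(w.circ(c(217,534,105,418),.015,.07,(.45,-.25)))
print(w.circ(c(341,409,250,318),.05,.014,(.45,-.25)))
```

```text
(array([ 0.4477, -0.2551]), array([-0.3,  0.3, -0.4,  0.5]))
(array([ 0.4481, -0.2548]), array([-0.2,  0.2, -0.1,  0.1]))
```

```bash
python3 -m creep '[60,-0.15,-0.1,-1.5,0,0,0, 60,0,0,-3,0,0,0, 60,0,0,-4,0,0,0, 60,0,0,-4,0,0,0, 60,0,0,-4,0,0,0, 60,0,0,-3,0,0,0, 60,0,0,-2,0,0,0, 60,0,0,-1.5,0,0,0, 60,0,0,-1,0,0,0, 60,0,0,-0.8,0,0,0, 60,0,0,-0.5,0,0,0, 60,0,0,0,0,0,0, 60,0,0,0,0,0,0]' 60
python3 -m creep '[0,0,0,0,0,0,0, 0,0,0,0,0,0,0, 0,0,0,0,0,0,0, 0,0,0,0,0,0,0, 0,0,0,0,0,0,0, 0,0,0,0,0,0,0]' 60
```

```text
time: 11.32
eef_pos: [0.449, -0.2554, 0.0234]
tcp_rot: [[0.993, 0.115, 0.001], [0.115, -0.993, -0.001], [0.001, 0.001, -1.0]]
contact_force: [0.3, 0.2, -0.2]
width: 0.051
finger_force: 0.0
time: 11.82
eef_pos: [0.4493, -0.256, 0.024]
tcp_rot: [[0.993, 0.114, 0.002], [0.114, -0.993, -0.001], [0.001, 0.002, -1.0]]
contact_force: [-1.1, 1.1, 6.4]
width: 0.0261
finger_force: 59.3
```

```bash
python3 -m creep '[0,0,0,0.3,0,0,0, 0,0,0,0.7,0,0,0, 0,0,0,1.5,0,0,0, 0,0,0,2.5,0,0,0, 0,0,0,3.5,0,0,0, 0,0,0,4,0,0,0, 0,0,0,3,0,0,0, 0,0,0,1.5,0,0,0, 0,0,0,0.6,0,0,0, 0,0,0,0,0,0,0]'
python3 -m creep '[0,0.6,1.1,0,0,0,0, 0,1.2,2.2,0,0,0,0, 0,1.6,2.9,0,0,0,0, 0,1.7,3,0,0,0,0, 0,1.7,3,0,0,0,0, 0,1.7,3,0,0,0,0, 0,1.7,3,0,0,0,0, 0,1.6,2.9,0,0,0,0, 0,1.2,2,0,0,0,0, 0,0.6,1.2,0,0,0,0, 0,0.35,0.6,0,0,0,0, 0,0,0,0,0,0,0, 0,0,0,0,0,0,0, 0,0,0,0,0,0,0]'
python3 - <<'E'
from h import *
f,E=grab("wrist"); np.savez("w5.npz",E=E,fov=f["vertical_fov"],cx=f["cx"],cy=f["cy"],im=f["image"])
g,G=grab("side"); np.savez("s5.npz",E=G,fov=g["vertical_fov"],cx=g["cx"],cy=g["cy"],im=g["image"])
h,H=grab("scene"); np.savez("c5.npz",E=H,fov=h["vertical_fov"],cx=h["cx"],cy=h["cy"],im=h["image"])
z=lambda im,x,y:cv2.resize(im[y:y+120,x:x+80],(400,600),interpolation=cv2.INTER_CUBIC)
cv2.imwrite("pics/p5.png",np.hstack([z(g["image"],263,135),z(h["image"],307,130)])[:,:,::-1])
print(env.get_state()["eef_pos"])
E
```

```text
time: 12.65
eef_pos: [0.4489, -0.2556, 0.2004]
tcp_rot: [[0.993, 0.115, 0.002], [0.115, -0.993, -0.002], [0.002, 0.002, -1.0]]
contact_force: [-1.0, 0.1, -2.2]
width: 0.0258
finger_force: 59.1
time: 13.82
eef_pos: [0.5874, -0.0072, 0.1983]
tcp_rot: [[0.994, 0.113, -0.001], [0.113, -0.994, -0.0], [-0.001, 0.0, -1.0]]
contact_force: [-0.5, 0.2, -0.9]
width: 0.0264
finger_force: 59.2
[ 0.58765457 -0.00725926  0.19882122]
```

View pics/p5.png

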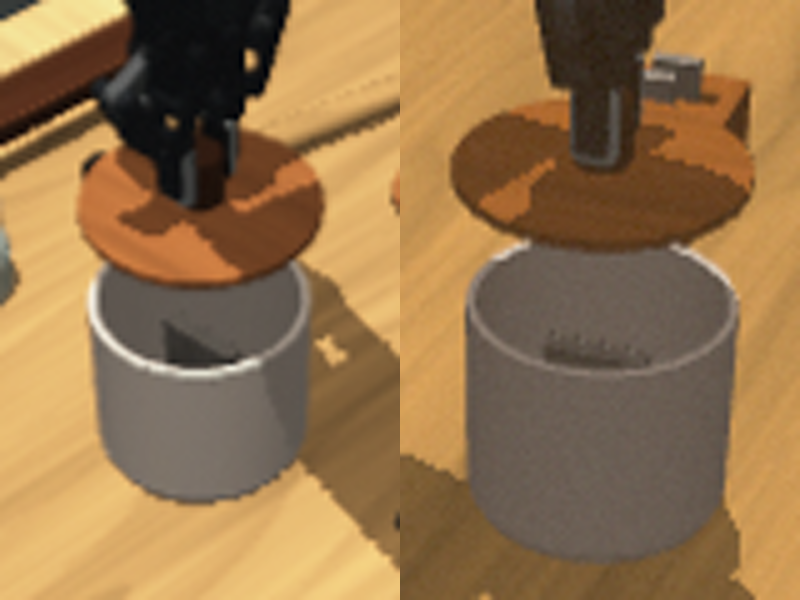

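The lid hangs level over the pot, and the stone still stands inside. I compare the lid and rim centres within each view.

Run:
```python
from m import *
def fit(w,x,y,l,r,b,z,R):
    a=np.linspace(0,6.283,721); ext=np.r_[x+(l+.5)/5-.5,x+(r+.5)/5-.5,y+(b+.5)/5-.5]
    def g(c):
        q=w.proj(np.c_[c[0]+R*np.cos(a),c[1]+R*np.sin(a),0*a+z]); return np.r_[q[:,0].min(),q[:,0].max(),q[:,1].max()]-ext
    o=least_squares(g,(.58,0)); return o.x,o.fun.round(1)
for n,x,y,L,P in(("s5",263,135,(78,323,281),(89,310,379)),("c5",307,130,(50,354,243),(67,339,375))):
    w=load(n);l=fit(w,x,y,*L,.1895,.07);p=fit(w,x,y,*P,.115,.066);print(n,l,p,"pot-lid mm",(p[0]-l[0])*1e3)
```

```text
s5 (array([ 0.58569982, -0.00833345]), array([-0.3,  0.3, -0. ])) (array([ 0.58397004, -0.0036953 ]), array([-0.3,  0.3, -0. ])) pot-lid mm [-1.72978328  4.63815102]
c5 (array([ 0.58882927, -0.00804758]), array([-0.2,  0.2, -0.1])) (array([ 0.58945399, -0.00264161]), array([-0.2,  0.2, -0. ])) pot-lid mm [0.62471772 5.40596917]
```

Fixed views suggest the pot is about 5 mm further in +y, and the wrist suggests about 1 mm. I shift +3 mm and descend by feel.

```bash
python3 -m creep '[0,0.03,0.32,0,0,0,0, 0,0,0,-0.8,0,0,0, 0,0,0,-1.3,0,0,0, 0,0,0,-1.3,0,0,0, 0,0,0,-1,0,0,0, 0,0,0,-0.7,0,0,0, 0,0,0,-0.4,0,0,0, 0,0,0,-0.2,0,0,0, 0,0,0,0,0,0,0, 0,0,0,0,0,0,0]'
python3 -c "
from h import *
s=env.get_state();print(s['moment'])
for n in('side','scene'):
    f,E=grab(n);np.savez(n[:2]+'6.npz',E=E,fov=f['vertical_fov'],cx=f['cx'],cy=f['cy'],im=f['image'])
"
python3 -m creep '[0,0,0,-0.1,0,0,0, 0,0,0,-0.1,0,0,0, 0,0,0,0,0,0,0]'
python3 -m creep '[0,0,0,-0.1,0,0,0, 0,0,0,-0.05,0,0,0, 0,0,0,0,0,0,0]'; python3 -c "
from h import *
s=env.get_state();print(s['moment'])"
```

```text
time: 14.8
eef_pos: [0.5886, -0.0031, 0.1422]
tcp_rot: [[0.993, 0.115, 0.001], [0.115, -0.993, -0.0], [0.001, 0.0, -1.0]]
contact_force: [0.3, -0.5, -0.5]
width: 0.0264
finger_force: 59.2
[-0.05594172 -0.02304484  0.00825087]
time: 15.15
eef_pos: [0.5882, -0.003, 0.1398]
tcp_rot: [[0.993, 0.115, 0.0], [0.115, -0.993, 0.0], [0.0, -0.0, -1.0]]
contact_force: [-0.3, 0.5, -1.3]
width: 0.0263
finger_force: 59.2
time: 15.4
eef_pos: [0.5882, -0.003, 0.1381]
tcp_rot: [[0.993, 0.115, -0.0], [0.115, -0.993, 0.0], [-0.0, -0.0, -1.0]]
contact_force: [1.0, -0.3, -1.3]
width: 0.0259
finger_force: 59.2
[0.00425624 0.00952214 0.03538187]
```

No contact at 0.138, where the plug's edge should be at the rim. I continue down.

```bash
python3 -m creep '[0,0,0,-0.1,0,0,0, 0,0,0,-0.1,0,0,0, 0,0,0,0,0,0,0]';python3 -m creep '[0,0,0,-0.1,0,0,0, 0,0,0,-0.1,0,0,0, 0,0,0,0,0,0,0]';python3 -m creep '[0,0,0,-0.1,0,0,0, 0,0,0,0,0,0,0]'
python3 -c "
from h import *
s=env.get_state();print(s['moment'],s['contact_force'])"
```

```text
time: 15.65
eef_pos: [0.5881, -0.003, 0.136]
tcp_rot: [[0.993, 0.114, -0.0], [0.114, -0.993, 0.0], [-0.0, -0.0, -1.0]]
contact_force: [0.1, -0.4, -1.4]
width: 0.0261
finger_force: 59.2
time: 15.9
eef_pos: [0.5881, -0.003, 0.134]
tcp_rot: [[0.993, 0.115, -0.0], [0.115, -0.993, 0.0], [-0.0, -0.0, -1.0]]
contact_force: [0.3, -1.2, -1.3]
width: 0.0263
finger_force: 59.2
time: 16.07
eef_pos: [0.5882, -0.003, 0.1331]
tcp_rot: [[0.993, 0.115, -0.0], [0.115, -0.993, 0.0], [-0.0, -0.0, -1.0]]
contact_force: [0.3, 0.5, -1.6]
width: 0.0264
finger_force: 59.2
[-0.00052914  0.05328586 -0.00530372] [ 0.30172553  0.48642437 -1.55602065]
```

The plug is in. Next come finer steps to feel the seat at about 0.131.

```bash
python3 -m creep '[0,0,0,-0.1,0,0,0, 0,0,0,0,0,0,0]';python3 -m creep '[0,0,0,-0.1,0,0,0, 0,0,0,0,0,0,0]';python3 -m creep '[0,0,0,-0.05,0,0,0, 0,0,0,0,0,0,0]'
python3 -c "
from h import *
s=env.get_state();print(s['moment'],s['contact_force'])"
```

```text
time: 16.23
eef_pos: [0.5882, -0.003, 0.1321]
tcp_rot: [[0.993, 0.115, -0.0], [0.115, -0.993, 0.0], [-0.0, -0.0, -1.0]]
contact_force: [0.0, -1.4, -1.5]
width: 0.0262
finger_force: 59.2
time: 16.4
eef_pos: [0.5883, -0.003, 0.1312]
tcp_rot: [[0.993, 0.115, 0.0], [0.115, -0.993, -0.0], [0.0, 0.0, -1.0]]
contact_force: [0.1, 0.4, -1.4]
width: 0.0261
finger_force: 59.0
time: 16.57
eef_pos: [0.5884, -0.003, 0.1311]
tcp_rot: [[0.993, 0.115, 0.0], [0.115, -0.993, -0.0], [0.0, 0.0, -1.0]]
contact_force: [-1.5, 0.9, 0.7]
width: 0.026
finger_force: 59.4
[-0.01615137  0.08515719 -0.03927532] [-1.53533662  0.88414732  0.74179188]
```

It seats at 0.131, matching the expected height. I release and rise.

```bash
python3 -m creep '[0,0,0,-0.05,0,0,0, 0,0,0,0,0,0,0, 32,0,0,0,0,0,0, 36,0,0,0,0,0,0, 42,0,0,0,0,0,0, 50,0,0,0,0,0,0, 60,0,0,0,0,0,0, 60,0,0,0,0,0,0, 60,0,0,0,0,0,0]' 20
python3 -m creep '[60,0,0,0.5,0,0,0, 60,0,0,1,0,0,0, 60,0,0,2,0,0,0, 60,0,0,3,0,0,0, 60,0,0,4,0,0,0, 60,0,0,4,0,0,0, 60,0,0,2,0,0,0, 60,0,0,0,0,0,0, 60,0,0,0,0,0,0, 60,0,0,0,0,0,0]'
python3 - <<'E'
from h import *
from m import *
f,E=grab("wrist");w=Cam(E,f["vertical_fov"],f["cx"],f["cy"])
q=w.proj([[.5885,-.004,.122]])[0];print(q)
# Orange/brown wood disc vs. surroundings: fit ellipse to saturated reddish blob at the lid
hsv=cv2.cvtColor(f["image"],cv2.COLOR_RGB2HSV); print(hsv[int(q[1])-30,int(q[0])-30],hsv[int(q[1])-100,int(q[0])-100])
m=((hsv[:,:,0]<=12)&(hsv[:,:,1]>110)).astype(np.uint8)
n,l,s,c=cv2.connectedComponentsWithStats(m)
i=l[int(q[1])-30,int(q[0])-30];x,y,W,H,_=s[i];print(s[i])
for z in(.122,.126,.13): print(z,w.circ(np.r_[x,x+W-1,y,y+H-1],z,.07,(.58,0)))
for n in("scene","side"):
    g,G=grab(n);c=Cam(G,g["vertical_fov"],g["cx"],g["cy"]);hs=cv2.cvtColor(g["image"],cv2.COLOR_RGB2HSV)
    q=c.proj([[.5885+.03,-.004,.122]])[0].astype(int);m=((hs[:,:,0]<=13)&(hs[:,:,1]>130)).astype(np.uint8)
    k,l,s,_=cv2.connectedComponentsWithStats(m);i=l[q[1],q[0]];x,y,W,H,_=s[i];print(n,q,hs[q[1],q[0]],s[i])
    for z in(.122,.128): print(z,c.circ(np.r_[x,x+W-1,y,y+H-1],z,.07,(.58,0)))
E
```

```text
time: 17.32
eef_pos: [0.5882, -0.0031, 0.1301]
tcp_rot: [[0.993, 0.114, -0.0], [0.114, -0.993, 0.0], [-0.0, -0.0, -1.0]]
contact_force: [0.8, 0.1, 0.1]
width: 0.0512
finger_force: 0.0
time: 18.15
eef_pos: [0.5877, -0.0029, 0.2946]
tcp_rot: [[0.993, 0.115, -0.001], [0.115, -0.993, 0.0], [-0.001, -0.0, -1.0]]
contact_force: [0.1, 0.2, -0.9]
width: 0.0511
finger_force: 0.0
[324.81360352 182.36080419]
[ 12 139 181] [ 16 113 188]
[  258   115   132   129 12504]
0.122 (array([ 0.5873, -0.0028]), array([-1.5,  1.5, -1.3,  1.8]))
0.126 (array([ 0.5879, -0.0027]), array([-2.4,  2.4, -1.9,  2.8]))
0.13 (array([ 0.5886, -0.0026]), array([-3.3,  3.3, -2.6,  3.8]))
scene [358 189] [ 14 187 105] [     0      0    640    400 238372]
0.122 (array([ 0.6492, -0.2589]), array([ 281.8, -281.1,  235.6, -111. ]))
0.128 (array([ 0.6532, -0.266 ]), array([ 281.4, -280.4,  235.8, -109.8]))
side [294 186] [ 13 172 194] [ 279  178   47   33 1208]
0.122 (array([ 0.5834, -0.0015]), array([-0.9,  0.9, -0.3,  0.1]))
0.128 (array([0.5786, 0.0026]), array([-1.1,  1.1, -0.4,  0.2]))
```

The lid measures at seated height (0.122), centred and level, and the gripper is clear. I hand in.

```bash
python3 -c "
from rig import env
print(env.finish_job())"
```

```text
the job is handed in; nothing more can be done
None
```

I lowered the wide stone into the pot, where it stood upright on the floor, then lowered the large wooden lid on until it seated level, and handed the job in at about 18 s; the final check was by force and image measurement, with no last picture viewed.

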